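Seat a nesting-box panel in the glue-up jig

TASK

Get the loose pine panel with the round hole ready for gluing: push it flat along the jig's grey board until one long edge lies flush against the long dark back fence and its end is hard up against the short end stop, and push the blue sliding stop from behind until its red pad is up against the panel's other end, leaving no gaps. Only push with the fingertips: do not pinch, lift or tip the panel or put the fingers on the red pad, and leave everything else on the bench where it is. Finish with the hand clear.

Things in the scene. Friction and masses are not known exactly. Their poses are not given: they have to be found in the camera images.
- jig: Fixed glue-up jig; origin on the bench under it. In mm: grey laminated board, top at z 12, x -120..130, y -170..160. Dark back fence: inner face x = 90, y -170..130. Dark end stop: inner face y = 130, x -100..115. Both 25 thick, tops at z 42. Jig x points away from the robot to the fence, y along the fence to the end stop; yaw within 17 degrees.
- panel: Loose pine panel, 90 (own x) x 130 (own y) x 20 mm, 0.1-0.2 kg, 33 mm hole 25 mm from centre towards own +y. Origin: centre of underside. Starts flat on the board 35-65 mm short of the fence, up to 17 degrees askew to the jig. Its +x edge goes to the fence, its +y end to the end stop; seated: origin at jig x 45, y 65, z 12 mm, yaw as the jig's.
- stop (a joint): Sliding stop of the jig: metres moved along jig +y, 0 (farthest back) to 0.125; its pad's front face is at jig y = joint - 0.110, so 0.110 means touching the end of a seated panel. Moves stiffly (about 1.5 N) and stays where left; it can push the panel ahead of it.
- stop_face (a point): Centre of the sliding stop's front (jig +y) face, 12 mm above the board. The stop: blue block with a red front pad (5 mm thick, not to be touched), 90 mm wide (jig x -7.5..82.5), 30 mm thick along jig y in all (rear face 30 mm behind this point), top 30 mm above the board. Push on the blue rear face.
- glue: White glue bottle, 54 mm diameter, 150 mm high, standing behind the fence; bystander. Origin: centre of its base.
- jar: Jar, 66 mm diameter, 85 mm high, standing behind the fence; bystander. Origin: centre of its base.
- offcut: Pine offcut 50 x 60 x 40 mm behind the fence; bystander. Origin: centre of its underside.
- tape: Yellow tape roll lying flat, 90 mm diameter, 24 mm high, outside the jig on the robot's side, towards the end stop; bystander. Origin: centre of its underside.
- screwdriver: Screwdriver, 200 mm long, lying on the bench beyond the end stop; bystander. Origin: on its underside, along its length.
- square: Try square (100 mm wooden stock, 160 mm steel blade along its own +x), lying flat on the bench on the sliding-stop side; bystander. Origin: underside of the stock's middle.
There are look-alikes about, which are no part of the job. Leave any pink or purple look-alike of the panel alone.

How it is judged:
By the outcome, as a careful person would: the job done as asked, in the order asked, and still so for the second after the job is handed in, with the robot touching nothing.
It also fails if it takes over 48 s, if anything falls off the work surface, if the arm or the gripper's body presses on something with over 40 N, if the wrist force passes 120 N, or if a joint passes its speed limit or range.

ROBOT

A 6-joint arm with a two-finger parallel gripper is mounted at the origin on the work surface. World frame = base frame: x ahead of the robot, y to its left, z up, the work surface at z = 0. Lengths are in mm, angles in degrees, forces in N, time in s.
With the tool pointing down it reaches from about 350 to 950 mm from the base axis. Payload 17.4 kg.
Tool frame: the origin (TCP) lies at the very end of the fingers, on their centre line; the grasp point (between the pads) lies 19 mm behind it; z points along the fingers, y is the line along which they close (so a half turn about z gives the same grasp; the last joint's range is limited). The gripper opens to 93 mm and grips with 3 to 60 N. Pads are 15 mm wide; open, the fingers measure 128 mm over their backs; the gripper's body (75 mm by 188 mm) begins 65 mm behind the grasp point.
Start: joints at [-66.681, 6.646, 82.598, -0, 90.757, -2.166], TCP at [290.429, -609.33, 218.646] pointing down, gripper open.
Joint ranges: [-162.19, 162.19], [-47.58, 125.68], [4.15, 143.07], [-65.23, 245.23], [0.69, 171.88], [-170.13, 170.13]. Speed limits (degrees/s): [108.29, 108.29, 127.2, 180, 180, 180].

INTERFACE

Orientations are given as [roll, pitch, yaw] about the fixed x, y, z axes, in that order (R = Rz(yaw) Ry(pitch) Rx(roll)).
In Python, from station import arm, cams, job_done gives the robot as it stands.
- The arm moves only by the shell command python3 -m jog 'ROWS' [FORCE]. ROWS is text: rows parted by semicolons, each of 7 numbers parted by spaces: the shift along the tool's x, y, z scaled (see below), then the turn, a rotation vector about the tool's x, y, z scaled (see below), then the opening, from -1 (shut) to 1 (fully open). In form: tx ty tz wx wy wz hand; .... A call has 1 to 20 rows; each row is the pose to reach, as a shift and turn from the pose commanded when the call began, along the tool's axes at that moment; what a row does not reach only later rows make up. The controller multiplies each number of a shift by 0.4 m and each number of a turn by 30 degrees. A row lasts 1/10 s, in which the tool goes at most 50 mm and 8.59 degrees, less where a joint would pass 70% of its speed; a pose out of reach is approached as far as the arm can. A call with a number of a shift or a turn outside -1 to 1 is refused whole. A call with a gripper value outside its range is refused whole. The fingers move at their own pace and stop on an object; FORCE is the grip in N (left out, the last holds). Time passes only in rows, so rows that repeat a pose let the fingers close. It gives the time, the measured TCP pose, the force, the opening and the grip force at its end, in the units of the state.
- arm.get_obs(): the state, without advancing time (a new reading comes with each control period).
- cams.snapshot(name): name is "scene" or "top" or "wrist"; returns a dict with "image" (400x640x3 uint8, red, green, blue), "fx", "fy", "cx", "cy" (pixels), "distortion" ([k1, k2, p1, p2, k3] as OpenCV has them; the pictures are not rectified), "rvec" (rotation vector, rad) and "tvec" (3), from world to camera coordinates, as OpenCV has them. Camera axes: x right, y down, z forward; pixel columns grow to the right and rows downward; lengths in mm; the calibration is good to about 2 mm. A picture is of the moment at which its call begins. There is no depth.
- job_done(): hands the job in; it is judged then, once.
The state is a dict: "time": time; "qpos": joint angles; "qvel": joint speeds; "tau": joint torques, N m; "tcp_pos": TCP position; "tool_rot": TCP orientation; "contact_force": force on the tool from outside, world axes, zero at the start; "moment": the same for the moment, N m; "width": finger opening in mm; "finger_force": force on a finger pad.
Only numpy, scipy, OpenCV 4.12 (cv2) and the standard library are available. Lean on these libraries where they do the work, as an engineer would, in place of code of your own. Each camera call takes 0.05 s, during which the arm holds its last target. There are 200 camera calls.

## Working session

There is one attempt and no reset: what is moved stays moved. The work goes in short steps, Python scripts to look and compute and a shell command to move; the robot and the scene stay as the last step left them, time stands still between calls to the robot, and variables do not carry over. Pictures are saved under pics/ and viewed, at most 10 in all, crops included, and the job is handed in when it is done.

```bash
ls; mkdir -p pics; cat > h.py <<'E'
import numpy as np, cv2
from station import arm, cams
def snap(n,f=None):
    s=cams.snapshot(n)
    if f: cv2.imwrite(f,s["image"][:,:,::-1])
    return s
def K(s): return np.array([[s["fx"],0,s["cx"]],[0,s["fy"],s["cy"]],[0,0,1.]])
def px2w(s,uv,z):
    uv=np.array(uv,float).reshape(-1,1,2)
    n=cv2.undistortPoints(uv,K(s),np.array(s["distortion"],float)).reshape(-1,2)
    R=cv2.Rodrigues(np.array(s["rvec"],float))[0];t=np.array(s["tvec"],float).ravel()
    d=np.c_[n,np.ones(len(n))]@R; c=-R.T@t
    return c+d*((np.broadcast_to(z,len(n))-c[2])/d[:,2])[:,None]
def w2px(s,P):
    return cv2.projectPoints(np.array(P,float).reshape(-1,1,3),np.array(s["rvec"],float),np.array(s["tvec"],float),K(s),np.array(s["distortion"],float))[0].reshape(-1,2)
E
python3 - <<'E'
from h import *
import pickle
d={n:snap(n) for n in("top","scene")}
pickle.dump(d,open("s0.pkl","wb"))
cv2.imwrite("pics/top0.png",d["top"]["image"][:,:,::-1]);cv2.imwrite("pics/scene0.png",d["scene"]["image"][:,:,::-1])
o=arm.get_obs();print(o["tcp_pos"],o["tool_rot"],o["time"],o["width"])
E
```

```text
pics
[ 290.37274677 -609.1319402   217.97235309] [-1.79939065e+02 -1.92753059e-03  2.54883270e+01] 0.1 93.33779071399083
```

View pics/top0.png

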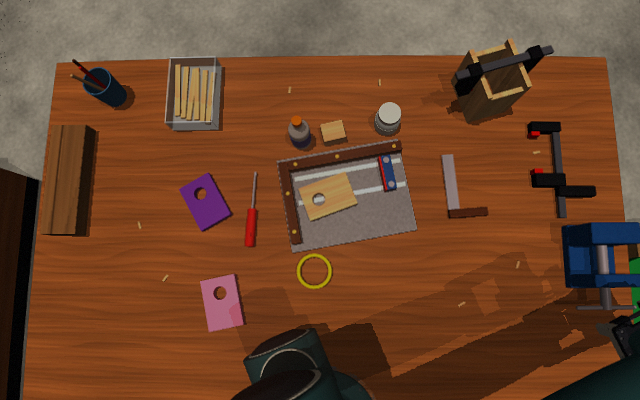

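View pics/scene0.png

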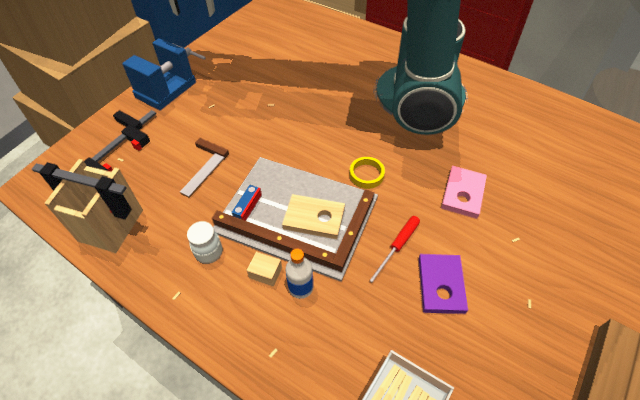

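The top view shows the jig at about (345,195), with the pine panel in it at (328,196). The blue stop with its red pad is at (388,173). The purple panel at (205,202) and the pink one at (222,303) are look-alikes, so I'll leave them alone. I'll confirm with one enlarged crop.

```bash
python3 - <<'E'
import pickle,cv2
d=pickle.load(open("s0.pkl","rb"))
im=d["top"]["image"][130:260,268:424,::-1]
im=cv2.resize(im,None,fx=5,fy=4.6,interpolation=cv2.INTER_CUBIC)
im=cv2.resize(d["top"]["image"][135:255,270:420,::-1],None,fx=5,fy=5,interpolation=cv2.INTER_CUBIC)
cv2.imwrite("pics/c1.png",im)
E
```

```text
(no output)
```

View pics/c1.png

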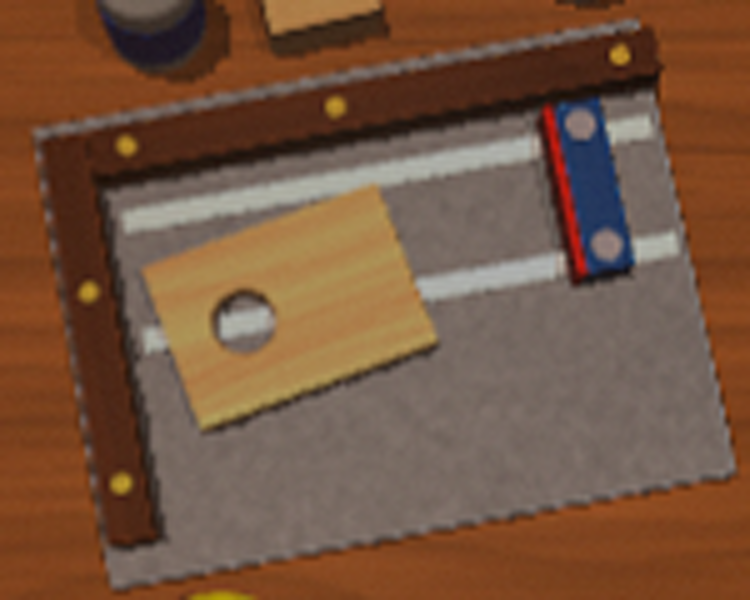

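The crop shows the pine panel with its corners at crop (143,268), (378,184), (438,345) and (203,432). The hole is towards the end stop, at (245,321). The board corners are (36,132), (112,588), (736,474) and (638,22), and the stop's rear top edge runs (598,97)-(632,268).

```bash
cat > m.py <<'E'
from h import *
import pickle
from scipy.optimize import least_squares
s=pickle.load(open("s0.pkl","rb"))["top"]
f=lambda p:(np.array(p,float)+.5)/5-.5+[270,135]
def rot(a): return np.array([[np.cos(a),-np.sin(a)],[np.sin(a),np.cos(a)]])
def fit(L,uv,z):
    W=px2w(s,f(uv),z)[:,:2]; L=np.array(L,float)
    r=least_squares(lambda q:(L@rot(q[2]).T+q[:2]-W).ravel(),[*(W.mean(0)-L.mean(0)),0])
    return r.x,r.fun.reshape(-1,2)
J,e=fit([[130,160],[-120,160],[-120,-170],[130,-170],[90,130],[-100,130],[-100,155]],[[36,132],[112,588],[736,474],[638,22],[95,180],[160,541],[110,548]],[12]*4+[42]*3)
P,e2=fit([[45,65],[45,-65],[-45,-65],[-45,65]],[[143,268],[378,184],[438,345],[203,432]],32)
if __name__=="__main__":
    print("jig",J[:2],np.degrees(J[2]));print(e.round(1))
    print("panel",P[:2],np.degrees(P[2]));print(e2.round(1))
    inv=lambda w:(w-J[:2])@rot(J[2])
    print("panel in jig",inv(P[:2]),np.degrees(P[2]-J[2]))
    print("corners in jig",inv(np.array([[45,65],[45,-65],[-45,-65],[-45,65]])@rot(P[2]).T+P[:2]).round(1))
    print("stop in jig",inv(px2w(s,f([[598,97],[632,268],[542,106],[574,280]]),42)[:,:2]).round(1))
E
python3 m.py
```

```text
jig [574.12942916 -51.22748955] 10.695438113632438
[[ 0.5  1.1]
 [-2.2 -0.1]
 [-1.1 -1.9]
 [ 1.5 -0.8]
 [ 0.8  0. ]
 [ 0.7  1.2]
 [-0.3  0.5]]
panel [572.85686113  -8.12518971] 20.309142000206258
[[-0.7 -0. ]
 [-0.1 -0.1]
 [ 0.3 -0.8]
 [ 0.5  0.9]]
panel in jig [ 6.74882553 42.58968225] 9.613703886573818
corners in jig [[ 40.3 114.2]
 [ 62.  -14. ]
 [-26.8 -29. ]
 [-48.5  99.2]]
stop in jig [[  84.  -133.7]
 [  -7.6 -132.2]
 [  84.6 -104.3]
 [  -8.2 -101.9]]
```

```bash
cat > go.py <<'E'
import sys
from m import *
from scipy.spatial.transform import Rotation as Ro
# go.py jx jy z yawoff : shift/turn in row units from the current pose to a jig-frame target
a=[float(v) for v in sys.argv[1:]]
o=arm.get_obs();R=Ro.from_euler("xyz",o["tool_rot"],degrees=True)
w=rot(J[2])@np.array(a[:2])+J[:2];t=np.array([*w,a[2]])
T=Ro.from_euler("xyz",[180,0,np.degrees(J[2])+a[3]],degrees=True)
print("at jig",((np.array(o["tcp_pos"])[:2]-J[:2])@rot(J[2])).round(1),np.round(o["tcp_pos"],1),np.round(o["tool_rot"],2),"F",np.round(o["contact_force"],1),"t",o["time"],"q",np.round(o["qpos"],0))
print("target",t.round(1),"shift",(R.inv().apply(t-o["tcp_pos"])/400).round(4),"turn",((R.inv()*T).as_rotvec(degrees=True)/30).round(4))
E
python3 go.py -78 45 200 0
python3 - <<'E'
from m import *
print([((px2w(s,[uv],z)[0,:2]-J[:2])@rot(J[2])).round(0) for uv,z in [((296,121),150),((388,112),85),((314,271),24)]])
E
```

```text
at jig [-382.4 -495.6] [ 290.4 -609.1  218. ] [-179.94   -0.     25.49] F [-0.5 -0.1 -1.1] t 0.1 q [-67.   7.  83.  -0.  91.  -2.]
target [489.1 -21.5 200. ] shift [ 1.0807 -1.1123  0.0462] turn [-2.000e-03  2.000e-04  4.931e-01]
[array([175.,  85.]), array([ 181., -145.]), array([-176.,  112.])]
```

```bash
python3 -m jog '0.54 -0.556 0.02 0 0 0.25 0.72;0.54 -0.556 0.02 0 0 0.25 0.72;0.54 -0.556 0.02 0 0 0.25 0.72;0.54 -0.556 0.02 0 0 0.25 0.72;0.54 -0.556 0.02 0 0 0.25 0.72;0.54 -0.556 0.02 0 0 0.25 0.72;0.54 -0.556 0.02 0 0 0.25 0.72;0.54 -0.556 0.02 0 0 0.25 0.72;0.54 -0.556 0.02 0 0 0.25 0.72' | tail -5; python3 go.py -78 45 120 0
```

```text
tcp_pos: [389.5, -316.3, 210.6]
tool_rot: [180.0, 0.0, 18.0]
contact_force: [0.7, -1.6, 0.6]
width: 80.0
finger_force: 0.0
at jig [-230.6 -226.2] [ 389.5 -316.3  210.6] [1.7999e+02 2.0000e-02 1.7990e+01] F [ 0.7 -1.6  0.6] t 1.0 q [-42. -15. 104.  -0.  91.  30.]
target [489.1 -21.5 120. ] shift [ 0.4645 -0.6242  0.2262] turn [0.0003 0.0006 0.2431]
```

```bash
python3 -m jog '0.4645 -0.624 0.226 0 0 0.243 0.72;0.4645 -0.624 0.226 0 0 0.243 0.72;0.4645 -0.624 0.226 0 0 0.243 0.72;0.4645 -0.624 0.226 0 0 0.243 0.72;0.4645 -0.624 0.226 0 0 0.243 0.72;0.4645 -0.624 0.226 0 0 0.243 0.72;0.4645 -0.624 0.226 0 0 0.243 0.72;0.4645 -0.624 0.226 0 0 0.243 0.72;0.4645 -0.624 0.226 0 0 0.243 0.72;0.4645 -0.624 0.226 0 0 0.243 0.72' | tail -5; python3 go.py -78 45 19 0
```

```text
tcp_pos: [489.5, -22.4, 120.5]
tool_rot: [180.0, -0.0, 10.6]
contact_force: [0.1, -0.5, 0.1]
width: 80.1
finger_force: 0.0
at jig [-77.8  44.1] [489.5 -22.4 120.5] [179.98  -0.    10.6 ] F [ 0.1 -0.5  0.1] t 2.0 q [ -6. -15. 112.  -0.  83.  74.]
target [489.1 -21.5  19. ] shift [-0.0006 -0.0024  0.2537] turn [ 0.0005 -0.     -0.0033]
```

```bash
python3 -m jog '0 0 0.1 0 0 0 0.72;0 0 0.2 0 0 0 0.72;0 0 0.24 0 0 0 0.72;0 0 0.2537 0 0 0 0.72;0 0 0.2537 0 0 0 0.72;0.02 0 0.2537 0 0 0 0.72;0.04 0 0.2537 0 0 0 0.72;0.05 0 0.2537 0 0 0 0.72;0.06 0 0.2537 0 0 0 0.72;0.07 0 0.2537 0 0 0 0.72;0.08 0 0.2537 0 0 0 0.72;0.09 0 0.2537 0 0 0 0.72;0.10 0 0.2537 0 0 0 0.72;0.11 0 0.2537 0 0 0 0.72;0.12 0 0.2537 0 0 0 0.72;0.13 0 0.2537 0 0 0 0.72;0.14 0 0.2537 0 0 0 0.72;0.145 0 0.2537 0 0 0 0.72;0.15 0 0.2537 0 0 0 0.72' | tail -5; python3 go.py -7.5 45 19 0;  python3 -c "
from h import *
s=snap('top');cv2.imwrite('pics/c2.png',cv2.resize(s['image'][135:255,270:420,::-1],None,fx=5,fy=5,interpolation=cv2.INTER_CUBIC))"
```

```text
tcp_pos: [548.5, -9.7, 18.8]
tool_rot: [-180.0, 0.0, 10.7]
contact_force: [-0.8, 0.2, 0.3]
width: 79.9
finger_force: 0.6
at jig [-17.5  45.6] [548.5  -9.7  18.8] [-1.80e+02  1.00e-02  1.07e+01] F [-0.8  0.2  0.3] t 3.9 q [ -4.  -2. 110.  -0.  71.  76.]
target [558.4  -8.4  19. ] shift [ 0.0249  0.0014 -0.0006] turn [-0.      0.0002 -0.    ]
```

View pics/c2.png

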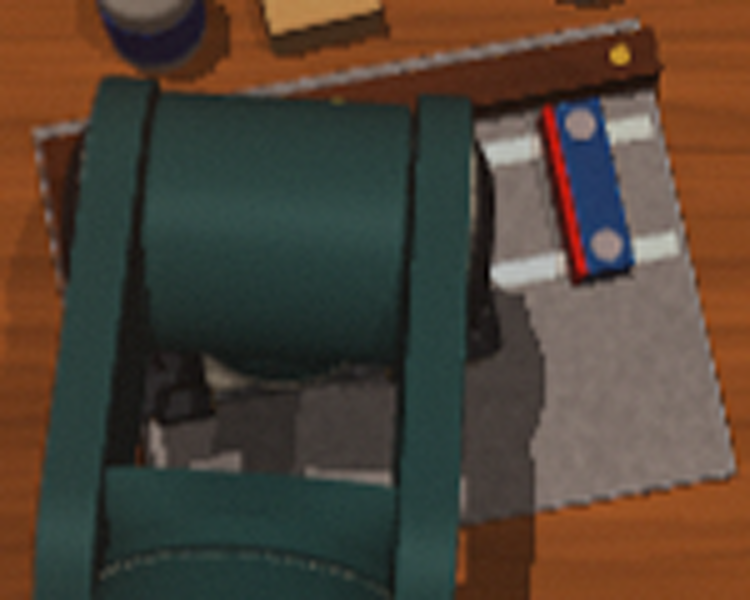

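The arm hides the panel in the top view, at (280,250) in the crop. The stop hasn't moved. I'll carry on by force feel.

```bash
python3 -m jog '0.005 0 0 0 0 0 0.72;0.01 0 0 0 0 0 0.72;0.014 0 0 0 0 0 0.72;0.018 0 0 0 0 0 0.72;0.018 0 0 0 0 0 0.72' | tail -3; python3 go.py -7.5 45 19 0; python3 -m jog '0.0025 0 0 0 0 0 0.72;0.005 0 0 0 0 0 0.72;0.005 0 0 0 0 0 0.72' | tail -3; python3 go.py -7.5 45 19 0
```

```text
contact_force: [0.5, -0.7, -1.0]
width: 80.2
finger_force: 0.0
at jig [-10.2  45.6] [555.6  -8.4  18.8] [ 1.80e+02 -1.00e-02  1.07e+01] F [ 0.5 -0.7 -1. ] t 4.45 q [ -3.  -1. 110.   0.  71.  76.]
target [558.4  -8.4  19. ] shift [ 0.0068  0.0014 -0.0005] turn [ 0.0001 -0.0004  0.0001]
contact_force: [0.2, -0.2, 0.1]
width: 80.2
finger_force: 0.0
at jig [-8.3 45.6] [557.5  -8.   18.8] [-1.800e+02 -1.000e-02  1.069e+01] F [ 0.2 -0.2  0.1] t 4.75 q [ -3.  -1. 109.   0.  71.  76.]
target [558.4  -8.4  19. ] shift [ 0.0021  0.0015 -0.0006] turn [-0.0001 -0.0002 -0.    ]
```

```bash
for i in 1 2 3; do :; done; python3 -m jog '0.0025 0 0 0 0 0 0.72;0.0025 0 0 0 0 0 0.72;0.005 0 0 0 0 0 0.72;0.005 0 0 0 0 0 0.72' | grep -E "tcp_pos|contact|finger"; python3 -m jog '0.0025 0 0 0 0 0 0.72;0.0025 0 0 0 0 0 0.72;0.005 0 0 0 0 0 0.72;0.005 0 0 0 0 0 0.72' | grep -E "tcp_pos|contact|finger";python3 go.py -7.5 45 19 0
```

```text
tcp_pos: [558.1, -7.8, 18.8]
contact_force: [-15.5, -2.3, 10.7]
finger_force: 7.7
tcp_pos: [558.2, -7.8, 18.7]
contact_force: [-35.1, -3.6, 23.6]
finger_force: 18.0
at jig [-7.6 45.6] [558.2  -7.8  18.7] [-179.97    0.47   10.69] F [-35.1  -3.6  23.6] t 5.55 q [ -3.  -0. 109.  -0.  72.  76.]
target [558.4  -8.4  19. ] shift [ 0.0002  0.0015 -0.0007] turn [-0.0009  0.0155 -0.0002]
```

```bash
python3 -c "
from h import *
s=snap('scene');cv2.imwrite('pics/c3.png',cv2.resize(s['image'][140:280,205:385,::-1],None,fx=4,fy=4,interpolation=cv2.INTER_CUBIC))"
```

```text
(no output)
```

View pics/c3.png

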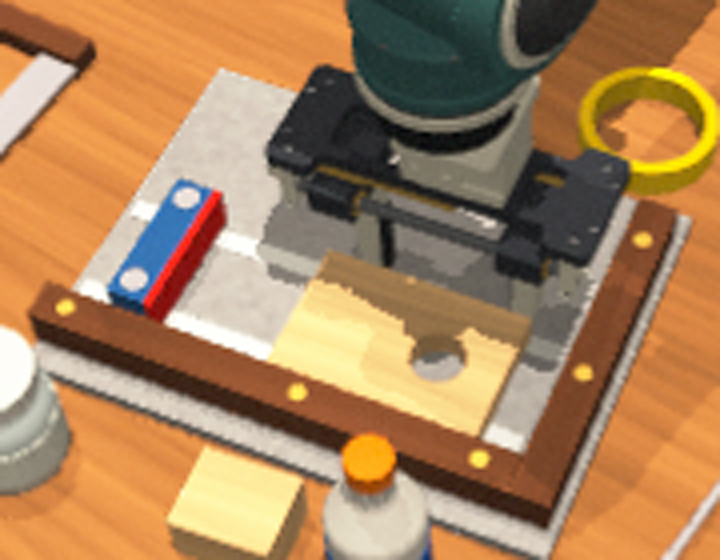

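The panel is flush along the fence. A gap of about 20 mm to the end stop remains at its right end, crop (510,390). Next I'll back off, rise and turn the hand 90 degrees for the lengthwise push.

```bash
python3 -m jog '-0.02 0 0 0 0 0 0.72;-0.05 0 0 0 0 0 0.72;-0.06 0 -0.1 0 0 0 0.72;-0.06 0 -0.2 0 0 0 0.72;-0.06 0 -0.25 0 0 0 0.72;-0.06 0.1 -0.25 0 0 -0.3 0;0 0.2 -0.25 0 0 -0.6 -0.3;0.05 0.24 -0.25 0 0 -0.9 -0.3;0.1 0.24 -0.25 0 0 -1 -0.3;0.12 0.24 -0.25 0 0 -1 -0.3' | grep -E "tcp_pos|contact|tool_rot"; python3 -m jog '0 0 0 0 0 -0.3 -0.3;0 0 0 0 0 -0.6 -0.3;0 0 0 0 0 -0.85 -0.3;0 0 0 0 0 -1 -0.3;0 0 0 0 0 -1 -0.3' | grep tool_rot;  python3 -m jog '0 0 0 0 0 -0.3 -0.3;0 0 0 0 0 -0.6 -0.3;0 0 0 0 0 -0.85 -0.3;0 0 0 0 0 -0.98 -0.3;0 0 0 0 0 -0.98 -0.3' | grep tool_rot; python3 go.py 43 -52 19 90
```

```text
tcp_pos: [627.0, -93.0, 118.4]
tool_rot: [-180.0, -0.0, 40.7]
contact_force: [0.8, -0.5, 0.0]
tool_rot: [180.0, -0.0, 70.7]
tool_rot: [180.0, 0.0, 99.9]
at jig [ 43.3 -50.1] [626.  -92.5 118.9] [179.99   0.    99.95] F [-0.1 -0.  -0.1] t 7.6 q [-11.   4.  95.  -0.  81. -21.]
target [626.  -94.3  19. ] shift [-0.0046 -0.0007  0.2497] turn [ 0.0003  0.0001 -0.0249]
```

```bash
python3 - <<'E'
from m import *
s2=pickle.load(open("s0.pkl","rb"))["scene"]
c=lambda p:(np.array(p)+.5)/4-.5+[205,140]
print(((px2w(s2,[c((328,252)),c((532,318)),c((482,437))],32)[:,:2]-J[:2])@rot(J[2])).round(1))
E
python3 -m jog '-0.0046 0 0.1 0 0 -0.025 -0.3;-0.0046 0 0.2 0 0 -0.025 -0.3;-0.0046 0 0.24 0 0 -0.025 -0.3;-0.0046 0 0.2497 0 0 -0.025 -0.3;-0.0046 0 0.2497 0 0 -0.025 -0.3' | grep -E "tcp_pos|contact|width"; python3 go.py 43 -7.5 19 90
```

```text
[[  6.  -29.2]
 [  3.8 100.3]
 [ 87.6 103.6]]
tcp_pos: [627.0, -94.5, 19.8]
contact_force: [-0.3, -0.3, 0.4]
width: 32.5
at jig [ 43.9 -52.3] [627.  -94.5  19.8] [1.7997e+02 1.0000e-02 1.0075e+02] F [-0.3 -0.3  0.4] t 8.1 q [-11.   9.  99.  -0.  72. -22.]
target [617.8 -50.6  19. ] shift [ 0.112  -0.0021  0.002 ] turn [0.0009 0.0004 0.0019]
```

```bash
python3 -m jog '0.02 0 0 0 0 0 -0.3;0.03 0 0 0 0 0 -0.3;0.04 0 0 0 0 0 -0.3;0.05 0 0 0 0 0 -0.3;0.06 0 0 0 0 0 -0.3;0.07 0 0 0 0 0 -0.3;0.08 0 0 0 0 0 -0.3;0.09 0 0 0 0 0 -0.3;0.095 0 0 0 0 0 -0.3;0.1 0 0 0 0 0 -0.3;0.105 0 0 0 0 0 -0.3;0.105 0 0 0 0 0 -0.3' | grep -E "contact"; python3 -m jog '0.0025 0 0 0 0 0 -0.3;0.005 0 0 0 0 0 -0.3;0.005 0 0 0 0 0 -0.3' | grep -E "contact|finger"; python3 go.py 43 -7.5 19 90
```

```text
contact_force: [-0.5, 0.7, -0.4]
contact_force: [-0.2, -8.8, -0.9]
finger_force: 4.1
at jig [43.2 -9.2] [618.3 -52.2  18.8] [-1.7997e+02  1.0000e-01  1.0083e+02] F [-0.2 -8.8 -0.9] t 9.6 q [ -7.   7. 101.  -0.  72. -18.]
target [617.8 -50.6  19. ] shift [ 0.0042 -0.0004 -0.0004] turn [-0.0009  0.0032  0.0044]
```

```bash
python3 -m jog '0.0025 0 0 0 0 0 -0.3;0.0025 0 0 0 0 0 -0.3;0.005 0 0 0 0 0 -0.3;0.005 0 0 0 0 0 -0.3' | grep -E "contact|finger"; python3 go.py 43 -7.5 19 90;python3 -c "
from h import *
s=snap('scene');cv2.imwrite('pics/c4.png',cv2.resize(s['image'][140:280,205:385,::-1],None,fx=4,fy=4,interpolation=cv2.INTER_CUBIC))"
```

```text
contact_force: [1.1, -22.2, -0.3]
finger_force: 11.1
at jig [43.1 -9.1] [618.1 -52.1  19.1] [-179.98    0.28  100.8 ] F [  1.1 -22.2  -0.3] t 10.0 q [ -7.   7. 101.  -0.  72. -18.]
target [617.8 -50.6  19. ] shift [ 0.0039 -0.0001  0.0002] turn [-0.0006  0.0093  0.0036]
```

View pics/c4.png

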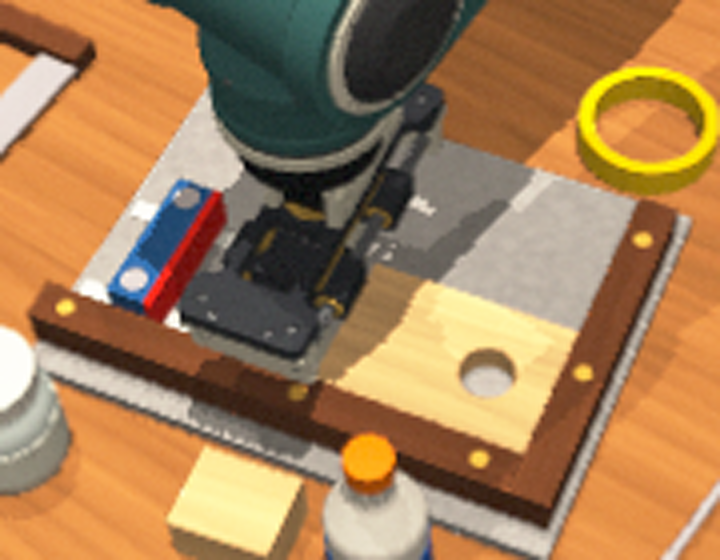

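The panel's end is now against the end stop, along (575,330)-(525,450), with 22 N on the fingers. I'll back off, rise, go behind the stop and check the seating from above.

```bash
python3 -m jog '-0.02 0 0 0 0 0 -0.3;-0.05 0 0 0 0 0 -0.3;-0.05 0 -0.1 0 0 0 -0.3;-0.05 0 -0.2 0 0 0 -0.3;-0.05 0 -0.25 0 0 0 -0.3;-0.15 -0.014 -0.25 0 0 0 -0.3;-0.27 -0.014 -0.25 0 0 0 -0.3;-0.37 -0.014 -0.25 0 0 0 -0.3;-0.37 -0.014 -0.25 0 0 0 -0.3;-0.37 -0.014 -0.25 0 0 0 -0.3' | grep -E "contact"; python3 go.py 37.5 -156 22 90;python3 -c "
from h import *
s=snap('top');cv2.imwrite('pics/c5.png',cv2.resize(s['image'][135:255,270:420,::-1],None,fx=5,fy=5,interpolation=cv2.INTER_CUBIC))"
```

```text
contact_force: [-0.0, 0.2, 0.8]
at jig [  37.9 -155.2] [ 640.1 -196.7  118.4] [-1.7997e+02 -4.0000e-02  1.0075e+02] F [-0.   0.2  0.8] t 11.05 q [-19.   8.  90.   0.  82. -30.]
target [ 639.9 -197.6   22. ] shift [-0.0022 -0.0008  0.241 ] turn [-0.0009 -0.0014  0.0019]
```

View pics/c5.png

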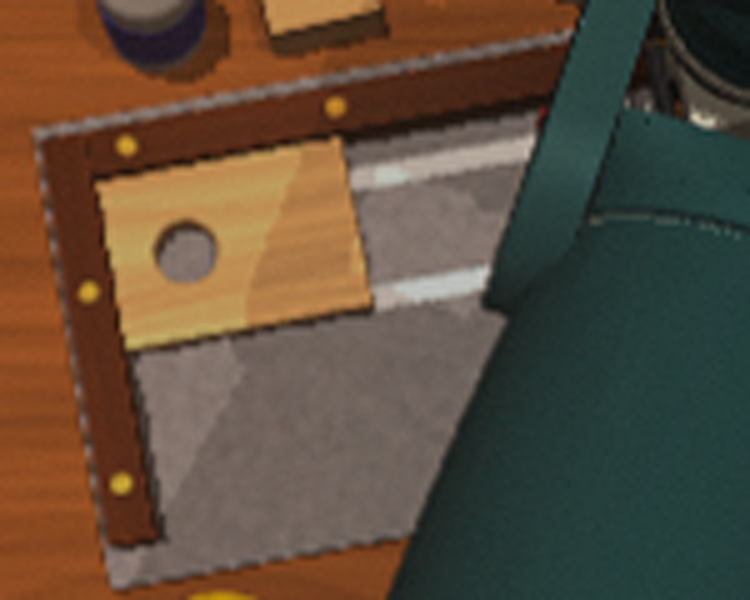

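From above the panel is flush along the fence, (95,180)-(340,138), and against the end stop, (95,180)-(125,350). Now I'll push the stop.

```bash
python3 -m jog '-0.003 0 0.1 0 0 0 -0.3;-0.003 0 0.2 0 0 0 -0.3;-0.003 0 0.23 0 0 0 -0.3;-0.003 0 0.241 0 0 0 -0.3;-0.003 0 0.241 0 0 0 -0.3;0.01 0 0.241 0 0 0 -0.3;0.02 0 0.241 0 0 0 -0.3;0.03 0 0.241 0 0 0 -0.3;0.04 0 0.241 0 0 0 -0.3;0.05 0 0.241 0 0 0 -0.3;0.06 0 0.241 0 0 0 -0.3;0.07 0 0.241 0 0 0 -0.3;0.08 0 0.241 0 0 0 -0.3' | grep -E "contact"; python3 go.py 37.5 -39 22 90
```

```text
contact_force: [0.4, -2.4, 0.3]
at jig [  38.1 -122. ] [ 634.2 -164.    22.5] [180.    -0.   100.84] F [ 0.4 -2.4  0.3] t 12.4 q [-17.  11.  97.   0.  73. -28.]
target [618.2 -82.6  22. ] shift [ 0.2075 -0.001   0.0012] turn [ 0.     -0.      0.0048]
```

Pushing at about 2 N, as expected.

```bash
python3 -m jog '0.015 0 0 0 0 0 -0.3;0.03 0 0 0 0 0 -0.3;0.045 0 0 0 0 0 -0.3;0.06 0 0 0 0 0 -0.3;0.075 0 0 0 0 0 -0.3;0.09 0 0 0 0 0 -0.3;0.105 0 0 0 0 0 -0.3;0.12 0 0 0 0 0 -0.3;0.135 0 0 0 0 0 -0.3;0.15 0 0 0 0 0 -0.3;0.16 0 0 0 0 0 -0.3;0.17 0 0 0 0 0 -0.3;0.18 0 0 0 0 0 -0.3;0.187 0 0 0 0 0 -0.3;0.193 0 0 0 0 0 -0.3;0.198 0 0 0 0 0 -0.3;0.2 0 0 0 0 0 -0.3' | grep -E "contact"; python3 go.py 37.5 -39 22 90; python3 -m jog '0.0025 0 0 0 0 0 -0.3;0.005 0 0 0 0 0 -0.3;0.005 0 0 0 0 0 -0.3' | grep -E "contact|tcp_pos"; python3 -m jog '0.0025 0 0 0 0 0 -0.3;0.0025 0 0 0 0 0 -0.3;0.0025 0 0 0 0 0 -0.3' | grep -E "contact|tcp_pos"; python3 go.py 37.5 -39 22 90
```

```text
contact_force: [0.9, -0.3, 0.3]
at jig [ 37.9 -42.1] [619.2 -85.6  22.5] [-180.     -0.    100.85] F [ 0.9 -0.3  0.3] t 14.1 q [-10.   7. 101.   0.  72. -21.]
target [618.2 -82.6  22. ] shift [ 0.0078 -0.001   0.0012] turn [-0.0001 -0.0001  0.0051]
tcp_pos: [618.8, -83.7, 22.4]
contact_force: [0.5, -0.4, -0.0]
tcp_pos: [618.6, -82.8, 22.5]
contact_force: [0.7, -1.8, -0.2]
at jig [ 37.8 -39.3] [618.6 -82.8  22.5] [-179.99    0.    100.84] F [ 0.7 -1.8 -0.2] t 14.7 q [-10.   7. 101.  -0.  72. -21.]
target [618.2 -82.6  22. ] shift [ 0.0008 -0.0009  0.0012] turn [-0.0002  0.      0.0049]
```

```bash
python3 -m jog '0.0025 0 0 0 0 0 -0.3;0.0025 0 0 0 0 0 -0.3;0.0025 0 0 0 0 0 -0.3' | grep -E "contact|tcp_pos"; python3 -m jog '0.0025 0 0 0 0 0 -0.3;0.0025 0 0 0 0 0 -0.3;0.0025 0 0 0 0 0 -0.3' | grep -E "contact|tcp_pos";  python3 go.py 37.5 -39 22 90
```

```text
tcp_pos: [618.6, -82.7, 22.5]
contact_force: [2.7, -8.4, -1.6]
tcp_pos: [618.6, -82.6, 22.5]
contact_force: [4.9, -16.1, -4.1]
at jig [ 37.8 -39.1] [618.6 -82.6  22.5] [179.98   0.18 100.81] F [  4.9 -16.1  -4.1] t 15.3 q [-10.   7. 101.  -0.  72. -21.]
target [618.2 -82.6  22. ] shift [ 0.0003 -0.0008  0.0013] turn [0.0006 0.0061 0.0038]
```

The stop went solid exactly where a seated panel predicts, with the fingers 30 mm behind where they touched the panel. I'll back off and rise clear.

```bash
python3 -m jog '-0.02 0 0 0 0 0 -0.3;-0.08 0 0 0 0 0 -0.3;-0.1 0 -0.1 0 0 0 -0.3;-0.1 0 -0.2 0 0 0 -0.3;-0.1 0 -0.32 0 0 0 -0.3;-0.2 0 -0.44 0 0 0 -0.3;-0.32 -0.12 -0.44 0 0 0 -0.3;-0.44 -0.24 -0.44 0 0 0 -0.3;-0.56 -0.36 -0.44 0 0 0 -0.3;-0.66 -0.4 -0.44 0 0 0 -0.3;-0.76 -0.4 -0.44 0 0 0 -0.3;-0.76 -0.4 -0.44 0 0 0 -0.3;-0.76 -0.4 -0.44 0 0 0 -0.3' | grep -E "contact|tcp_pos"; python3 -c "
from h import *
a=[]
for n,r,c in(('top',135,270),('scene',140,210)):
    s=snap(n);a.append(cv2.resize(s['image'][r:r+120,c:c+150,::-1][:, :],None,fx=5,fy=5,interpolation=cv2.INTER_CUBIC)); cv2.imwrite('pics/f_%s.png'%n,a[-1])
cv2.imwrite('pics/full.png',cv2.resize(snap('scene')['image'][:,:,::-1],(640,400)))"
```

```text
tcp_pos: [516.9, -413.1, 197.8]
contact_force: [0.5, 0.5, -0.3]
```

View pics/f_top.png

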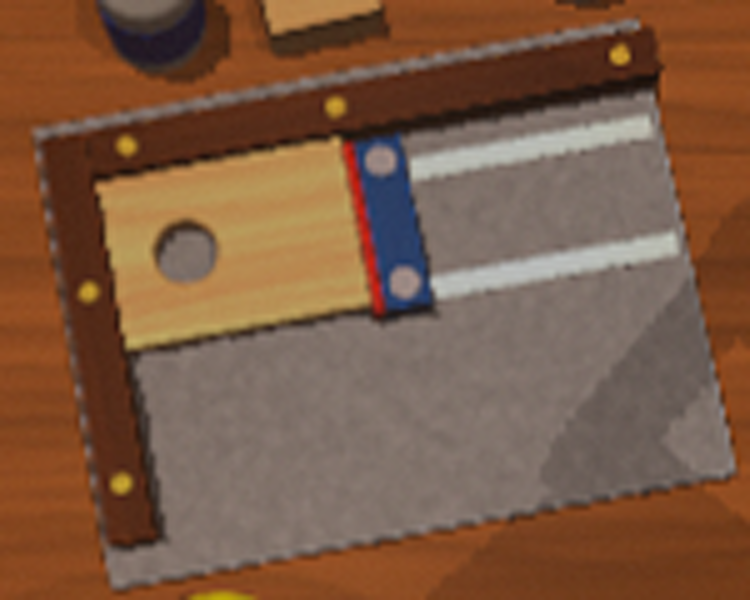

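View pics/f_scene.png

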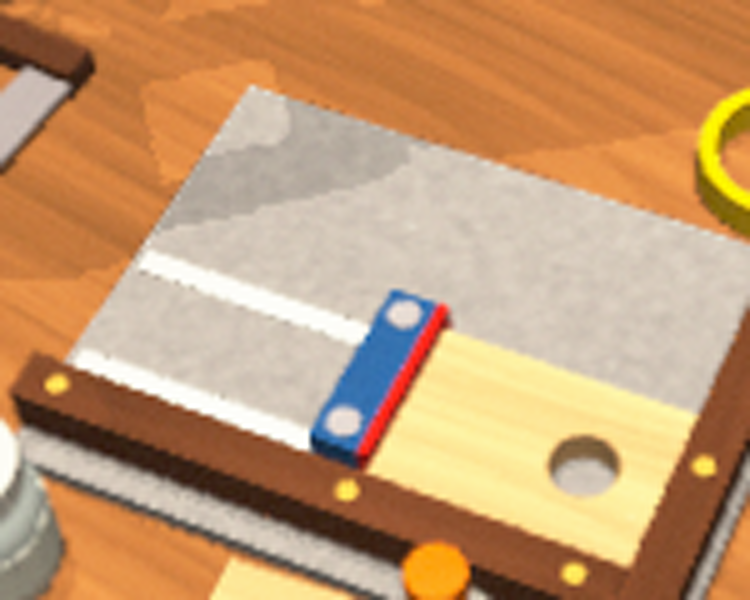

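Both views show the panel flush with the fence and the end stop, and the red pad against its end at top crop (345,145)-(378,312). A quick numeric check before handing in.

```bash
python3 - <<'E'
from m import *
q,e=fit([[45,65],[45,-65],[-45,-65],[-45,65]],[[97,181],[341,138],[372,305],[128,350]],32)
print(((q[:2]-J[:2])@rot(J[2])).round(1),np.degrees(q[2]-J[2]).round(2))
from station import job_done
print(job_done())
E
```

```text
[45.2 65.1] -0.18
the job is handed in; nothing more can be done
None
```

The job is handed in: the panel sits flush against the fence and hard against the end stop, measured at jig (45.2, 65.1) mm and 0.2° askew. The red pad is against its other end, and the hand is clear.

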